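Nest the drying dishes and hold the desiccator lid open

TASK

The three white dishes are going into the dry-storage box together: set the middle dish inside the large one where that stands, then the small dish inside the middle one, each lowered right down onto the floor of the larger before you let go, all upright. The box's hinged lid has no stay and falls shut, so after that lift it gently by its front handle to about 60 degrees open and keep holding it there: your program finishes while you still hold the lid, so that I can put the nested dishes in. Leave the bottle, timer, tape and forceps alone.

Things in the scene. Friction and masses are not known exactly. Their poses are not given: they have to be found in the camera images.
- dish_large: the largest of three white, open, flat-bottomed, straight-sided round dishes: outside diameter 156 mm, height 60 mm, wall 7 mm (inside diameter 142 mm), floor 8 mm thick, 0.6 kg. Loose on the bench. Origin: centre of the underside; z up along its axis
- dish_middle: the middle white dish: outside diameter 96 mm, height 50 mm, wall 7 mm (inside diameter 82 mm), floor 8 mm thick, about 0.26 kg; too wide for the fingers, so take it by its wall, one finger inside. Origin: centre of the underside; z up. Seated in the large dish its origin is 8 mm above that of the large dish
- dish_small: the small white dish: outside diameter 52 mm, height 40 mm, wall 6 mm (inside diameter 40 mm), floor 8 mm thick, about 0.09 kg; it can be lifted by its wall with one finger inside. Origin: centre of the underside; z up. Seated in the middle dish its origin is 8 mm above that of the middle dish. The three dishes stand in a row in any order
- desiccator: dry-storage box (desiccator), fixed on the bench: white base 210 mm deep (x) x 250 mm wide (y) x 95 mm high with a perforated metal shelf inside and a humidity dial on the front; grey framed window lid on top (top face 115 mm above the bench). Origin: centre of its underside; its front with the dial and the lid's handle faces its own -x; z up. Its yaw varies
- lid (a joint): opening angle of the box's lid in rad: 0 shut, grows as the front edge rises, stop at 1.85; 60 degrees = 1.047. Plain free hinge, no stay or catch: the lid (about 0.4 kg) falls shut when let go
- lid_hinge (a point): middle of the lid's hinge axis at the back of the box, 109 mm behind the box's origin (own +x) and 99 mm above the bench; the hinge axis runs along the box's own y and the point does not move with the lid
- lid_handle (a point): middle of the round bar of the lid's steel bow handle: bar 10 mm thick, 90 mm straight, parallel to the box's own y, 42 mm out from the lid's front edge (37 mm clear behind it). Lid shut: 259 mm in front of the hinge axis (box's -x), 8 mm above it, 107 mm above the bench. Moves with the lid; the bar can turn between the fingers as the lid rises
- reagent_bottle: small white bottle, 41 mm diameter, 74 mm high, standing loose behind the dishes; leave it alone. Origin: centre of the underside
- timer: small white bench timer, 60x60x15 mm, loose; leave it alone. Origin: centre of the underside
- tape_roll: roll of tape lying flat, 78 mm diameter, 19 mm high, loose; leave it alone. Origin: centre of the underside
- forceps: steel forceps 134 mm long, 8 mm high, lying loose; leave them alone. Origin: centre of the underside
Mind the look-alikes: they are no part of the job. Leave any red look-alike of the dish_middle alone.

How it is judged:
On the way, in this order (a step that is already met when the one before it is completed fails the run):
1. the middle dish stands on the floor of the large dish, let go (horizontal distance between dish_middle and dish_large below 0.027 m and z of dish_middle in the frame of dish_large below 0.0105 m and angle between dish_middle's own z axis and vertical below 0.06 rad and contact force between the fingers and dish_middle below 0.05 N), for 0.2 s.
2. the small dish stands on the floor of the middle dish, let go (horizontal distance between dish_small and dish_middle below 0.019 m and z of dish_small in the frame of dish_middle below 0.0105 m and angle between dish_small's own z axis and vertical below 0.06 rad and contact force between the fingers and dish_small below 0.05 N), for 0.2 s.
3. the fingers at the handle hold the lid open between 50 and 70 degrees (value of joint lid between 0.873 and 1.222 rad and contact force between the fingers and lid above 0.5 N and distance between the grasp point and lid_handle below 0.08 m), for 0.3 s.
At the end, for the whole second after the job is handed in: The lid rests between 50 and 70 degrees open, carried by the fingers at its handle (over 0.5 N) and no loose thing. The small dish stands on the floor of the middle one, that on the floor of the large one (within 2.5 mm, tilt under 3 degrees), the large one within 50 mm of its start (all of step 3 and velocity of joint lid between -0.1 and 0.1 rad/s and contact force between lid and dish_large below 0.05 N and contact force between lid and dish_middle below 0.05 N and contact force between lid and dish_small below 0.05 N and horizontal distance between dish_middle and dish_large below 0.027 m and z of dish_middle in the frame of dish_large below 0.0105 m and angle between each of dish_middle, dish_small's own z axis and vertical below 0.06 rad and horizontal distance between dish_small and dish_middle below 0.019 m and z of dish_small in the frame of dish_middle below 0.0105 m and distance of dish_large from where it was at the start of the episode below 0.05 m and angle between dish_large's own z axis and vertical below 0.05 rad and linear speed of each of dish_small, dish_middle below 0.02 m/s); the arm keeps its last pose, push and grip.
It fails at once if the middle dish is let go more than 15 mm above the floor of the large dish (horizontal distance between dish_middle and dish_large below 0.06 m and z of dish_middle in the frame of dish_large above 0.023 m and contact force between the fingers and dish_middle below 0.02 N).
It fails at once if the small dish is let go more than 15 mm above the floor of the middle dish (horizontal distance between dish_small and dish_middle below 0.035 m and z of dish_small in the frame of dish_middle above 0.023 m and contact force between the fingers and dish_small below 0.02 N).
It fails at once if a dish is tipped by more than 40 degrees (angle between any of dish_small, dish_middle, dish_large's own z axis and vertical above 0.7 rad).
It fails at once if the lid is flung up or falls (faster than 2 rad/s) (velocity of joint lid above 2 rad/s or velocity of joint lid below -2 rad/s).
It fails at once if the bottle, timer, tape or forceps is shifted by more than 30 mm (distance of any of reagent_bottle, timer, tape_roll, forceps from where it was at the start of the episode above 0.03 m).
It also fails if it takes over 72 s, if anything falls off the work surface, if the arm or the gripper's body presses on something with over 40 N, if the wrist force passes 120 N, or if a joint passes its speed limit or range.

ROBOT

A 6-joint arm with a two-finger parallel gripper is mounted at the origin on a cart in front of the work surface, level with it; the furniture and walls round the work are solid. World frame = base frame: x ahead of the robot, y to its left, z up, the work surface at z = 0. Lengths are in m, angles in rad, forces in N, time in s.
With the tool pointing down it reaches from about 0.275 to 0.875 m from the base axis. Payload 12.5 kg.
Tool frame: the origin (TCP) lies at the very end of the fingers, on their centre line; the grasp point (between the pads) lies 19 mm behind it; z points along the fingers, y is the line along which they close (so a half turn about z gives the same grasp; the last joint's range is limited). The gripper opens to 85 mm and grips with 20 to 120 N. Pads are 22 mm wide; open, the fingers measure 114 mm over their backs; the gripper's body (76 mm by 85 mm) begins 54 mm behind the grasp point. The pads swing forward as they close: fully open they stand 13 mm farther back than shut.
Start: joints at [-1.243, 0.351, 1.652, -0, 1.139, -0.085], TCP at [0.221, -0.504, 0.231] pointing down, gripper open.
Joint ranges: [-2.75, 2.75], [-0.79, 2.1], [0.01, 2.65], [-1.57, 4.71], [0.07, 3.14], [-2.87, 2.87]. Speed limits (rad/s): [2.22, 2.22, 2.79, 3.14, 3.14, 3.14].

INTERFACE

Orientations are given as a 3x3 rotation matrix whose columns are the frame's x, y, z axes.
In Python, from bench import manip gives the robot as it stands. Calls block until the motion is done:
- manip.move_ptp(position, orientation): joint-space move of the TCP to a pose.
- manip.move_l(position, attitude=None, max_speed=0.15): straight line of the TCP; attitude=None keeps the orientation; max_speed is the mean speed in m/s.
- manip.move_j(angles): joint-space move.
- manip.set_gripper(opening, effort=None): opening from 0.0 (shut) to 1.0 (fully open); effort is the grip in N (None keeps the last); returns when the fingers have stopped.
- manip.dwell(seconds).
- manip.inverse_kinematics(position, orientation): joint angles nearest the present ones, or None.
- manip.grab_frame(name): name is "side" or "top" or "wrist"; returns (picture, depth): 400x640x3 uint8, red, green, blue; 400x640 float32, m along the optical axis (not along the pixel's ray), 0 where there is no reading.
- manip.get_calibration(name): a dict with "camera_matrix" (3x3 intrinsics, pixels), "R" (3x3) and "t" (3): a world point X has camera coordinates R X + t. Camera axes: x right, y down, z forward; pixel columns grow to the right and rows downward; lengths in m; the calibration is good to about 2 mm. A picture is of the moment at which its call begins: read the wrist's pose just before it. get_calibration takes no time and is no camera call; for the wrist camera it gives the pose at the moment of the call.
A pose or a line that the arm cannot do raises manip.Unreachable and nothing moves.
- manip.sign_off(): hands the job in; it is judged then, once.
Trained networks look in the newest picture that a camera, given by its name, has taken for a name from the list of things; names that differ only in an ending like _2 or _b are one class to them, and where a whole thing is asked for, a point or a joint stands for the part that bears it (a point fixed in the world has none). Each returns a list of dicts, best first, with "confidence" (0 to 1); they miss things now and then, are a little off and sometimes report something else, mostly with a low value. They report only what shows in the picture. A call takes as long as a camera call. They do not tell look-alikes from the thing itself.
- manip.look_for(camera, name): "at" ([x, y, z] in m, in world coordinates, good to about 4 mm: the middle of the surface that is visible of it).
Readings, each from a call of its own:
- manip.current_time(): time.
- manip.current_qpos(): joint angles.
- manip.current_joint_vel(): joint speeds.
- manip.current_joint_torque(): joint torques, N m.
- manip.current_ee_pos(): TCP position.
- manip.current_tcp_rot(): TCP orientation.
- manip.current_force(): force on the tool from outside, world axes, zero at the start.
- manip.current_ft_torque(): the same for the moment, N m.
- manip.current_grip_width(): opening from 0.0 (shut) to 1.0 (fully open).
- manip.current_grip_force(): force on a finger pad.
Only numpy, scipy, OpenCV 4.12 (cv2) and the standard library are available. Lean on these libraries where they do the work, as an engineer would, in place of code of your own. Each camera call takes 0.05 s, during which the arm holds its last target. There are 200 camera calls.

## Working session

There is one attempt and no reset: what is moved stays moved. The work goes in short steps, each a Python script; the robot and the scene stay as the last script left them, time stands still between calls to the robot, and variables do not carry over. Pictures are saved under pics/ and viewed, at most 10 in all, crops included, and the job is handed in when it is done.

```bash
mkdir -p pics; ls
python3 - <<'E'
from bench import manip as m
import cv2,numpy as np
for c in ("top","side"):
    p,d=m.grab_frame(c); cv2.imwrite(f"pics/{c}0.png",p[:,:,::-1]); np.save(f"{c}0.npy",d)
    k=m.get_calibration(c); print(c,k["camera_matrix"].tolist(),(-k["R"].T@k["t"]).round(3),k["R"].round(3).tolist())
    for n in ("dish_large","dish_middle","dish_small","desiccator","lid","lid_handle","reagent_bottle","timer","tape_roll","forceps"):
        for r in m.look_for(c,n)[:3]:
            X=np.array(r["at"]); q=k["camera_matrix"]@(k["R"]@X+k["t"]); print(n,round(r["confidence"],2),X.round(3),(q[:2]/q[2]).round())
print(m.current_time())
E
```

```text
pics
top [[513.9824738875107, 0.0, 320.1804874462536], [0.0, 513.9824738875107, 212.01152909042833], [0.0, 0.0, 1.0]] [0.457 0.026 1.476] [[0.015, -1.0, 0.001], [-0.997, -0.015, -0.071], [0.071, 0.0, -0.998]]
dish_large 0.6 [0.51  0.225 0.005] [251. 229.]
dish_middle 0.81 [0.523 0.427 0.007] [180. 223.]
dish_middle 0.77 [ 0.365 -0.021  0.012] [336. 281.]
dish_small 0.59 [0.492 0.032 0.008] [318. 236.]
desiccator 0.66 [ 0.591 -0.29   0.108] [439. 200.]
desiccator 0.65 [0.522 0.43  0.008] [179. 223.]
lid 0.81 [ 0.595 -0.298  0.109] [442. 199.]
reagent_bottle 0.78 [0.676 0.052 0.079] [311. 168.]
timer 0.88 [0.675 0.133 0.012] [284. 172.]
tape_roll 0.68 [ 0.73  -0.077  0.021] [357. 153.]
side [[428.8945370793049, 0.0, 325.9328844494853], [0.0, 428.8945370793049, 199.38727377709657], [0.0, 0.0, 1.0]] [0.205 0.861 0.848] [[-0.919, -0.394, -0.015], [-0.244, 0.598, -0.763], [0.31, -0.697, -0.646]]
dish_large 0.78 [0.515 0.212 0.015] [319. 267.]
dish_middle 0.95 [ 0.365 -0.024  0.03 ] [403. 219.]
dish_middle 0.77 [0.517 0.425 0.022] [279. 334.]
dish_small 0.82 [0.492 0.046 0.028] [351. 224.]
desiccator 0.68 [ 0.581 -0.236  0.109] [357. 141.]
lid 0.96 [ 0.591 -0.278  0.109] [358. 134.]
lid_handle 0.57 [ 0.594 -0.28   0.108] [357. 134.]
reagent_bottle 0.65 [0.674 0.06  0.052] [289. 204.]
timer 0.56 [0.681 0.141 0.014] [275. 232.]
timer 0.39 [0.523 0.427 0.02 ] [276. 335.]
timer 0.34 [ 0.591 -0.279  0.109] [358. 134.]
tape_roll 0.74 [ 0.582 -0.236  0.106] [356. 142.]
tape_roll 0.63 [ 0.731 -0.068  0.014] [293. 184.]
forceps 0.37 [0.64  0.267 0.001] [266. 272.]
1.1
```

View pics/top0.png

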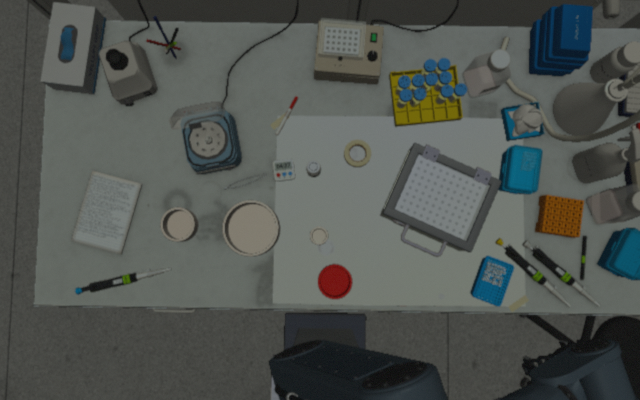

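View pics/side0.png

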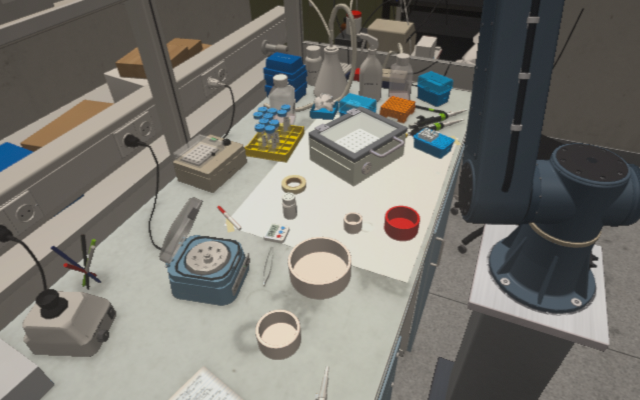

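The side and top views agree. Candidates for the middle dish are white at top px (180,223) and red at (336,281); I choose the white one. The large dish is at (251,229) and the small one at (319,236). The lid handle bar is at about (421,247).

```bash
cat > h.py <<'E'
from bench import manip as m
import cv2,numpy as np
from scipy.optimize import least_squares
def cloud(d,k):
    v,u=np.mgrid[:d.shape[0],:d.shape[1]]
    K=k["camera_matrix"]; P=np.stack([(u-K[0,2])*d/K[0,0],(v-K[1,2])*d/K[1,1],d],-1)
    W=(P-k["t"])@k["R"]; W[d<=0]=np.nan; return W
def rim(W,c,z,D,wall,tol=.008):
    "centre of the rim ring by fitting the mid-wall radius"
    r=(D-wall)/2; s=np.hypot(W[...,0]-c[0],W[...,1]-c[1])<D/2+.03
    s&=np.abs(W[...,2]-z)<tol; p=W[s]
    f=least_squares(lambda q:np.hypot(p[:,0]-q[0],p[:,1]-q[1])-r,c,loss="soft_l1",f_scale=.003)
    return f.x,len(p),np.median(p[:,2]),np.sqrt(np.mean(f.fun**2))
DISH=dict(large=((.512,.222),.060,.156,.007),middle=((.520,.427),.050,.096,.007),small=((.492,.036),.040,.052,.006))
def down(a):
    "tool down, finger line (tool y) at world angle a"
    y=np.array([np.cos(a),np.sin(a),0]);z=np.array([0,0,-1.]);return np.stack([np.cross(y,z),y,z],1)
E
python3 - <<'E'
from h import *
for c in ("top","side"):
    k=m.get_calibration(c);d=np.load(f"{c}0.npy");W=cloud(d,k)
    for n,a in DISH.items(): print(c,n,rim(W,*a))
    x,y,z=W[...,0],W[...,1],W[...,2]
    L=(z>.102)&(z<.125)&(x>.4)&(x<.75)&(y>-.5)&(y<-.1)
    n,l,st,_=cv2.connectedComponentsWithStats(L.astype(np.uint8)); i=1+st[1:,4].argmax()
    p=W[(l==i)][:,:2].astype(np.float32); print(n,len(p),cv2.minAreaRect(p),np.median(W[l==i][:,2]))
    H=(z>.09)&(z<.12)&(x>.38)&(x<.56)&(y>-.42)&(y<-.15)
    print(H.sum(), W[H].min(0),W[H].max(0))
    # flatness
    print("bench z",np.nanmedian(z[(x>.3)&(x<.4)&(y>.1)&(y<.3)]))
k=m.get_calibration("top");K=k["camera_matrix"]
def onplane(u,v,h):
    r=k["R"].T@np.linalg.inv(K)@[u,v,1];C=-k["R"].T@k["t"];return (C+r*(h-C[2])/r[2]).round(3)
print(onplane(403,239,.107),onplane(440,254,.107))
p=cv2.imread("pics/top0.png");a=cv2.resize(p[120:270,370:510],None,fx=4,fy=4,interpolation=2);b=cv2.resize(p[190:265,150:350],None,fx=3,fy=3)
cv2.imwrite("pics/crop.png",a);cv2.imwrite("pics/crop2.png",b)
E
```

```text
top large (array([0.50971383, 0.21838372]), 449, np.float64(0.05901715821939689), np.float64(0.0022039080120899784))
top middle (array([0.51756651, 0.42226621]), 272, np.float64(0.04873931296741302), np.float64(0.0021592992502757))
top small (array([0.49264596, 0.02977111]), 104, np.float64(0.040043305068724645), np.float64(0.0016958905514777045))
8 7911 ((0.581221342086792, -0.2912420630455017), (0.25750231742858887, 0.2685720920562744), 66.80174255371094) 0.11159643199478196
2551 [ 0.44150226 -0.41860022  0.10029733] [ 0.55999762 -0.150308    0.11995192]
bench z -0.0012510759540790978
side large (array([0.50967936, 0.22356956]), 568, np.float64(0.05725615659295792), np.float64(0.0023218509133011984))
side middle (array([0.51686502, 0.42773445]), 468, np.float64(0.04710290340979971), np.float64(0.0022470665704365012))
side small (array([0.49327021, 0.03469631]), 122, np.float64(0.037851858184306524), np.float64(0.0020798851210274533))
2 3070 ((0.5797114372253418, -0.2849234938621521), (0.2611892521381378, 0.26439493894577026), 66.41578674316406) 0.10978586123196653
1143 [ 0.44338203 -0.40904703  0.0900541 ] [ 0.55999806 -0.15030311  0.11934649]
bench z -0.0019520246831714078
[ 0.485 -0.195  0.107] [ 0.447 -0.293  0.107]
```

View pics/crop.png

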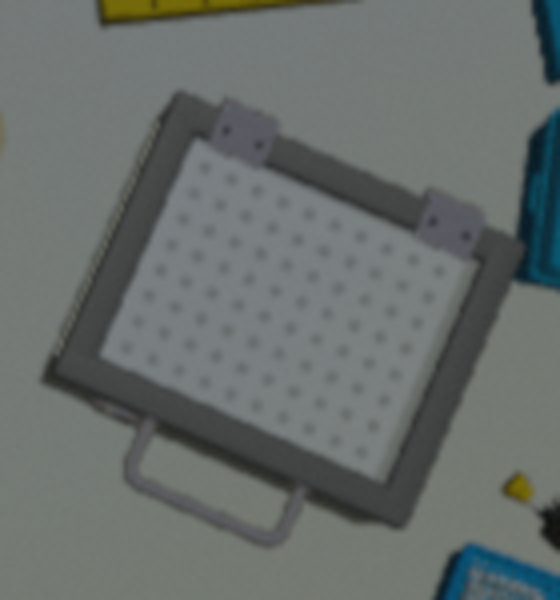

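View pics/crop2.png

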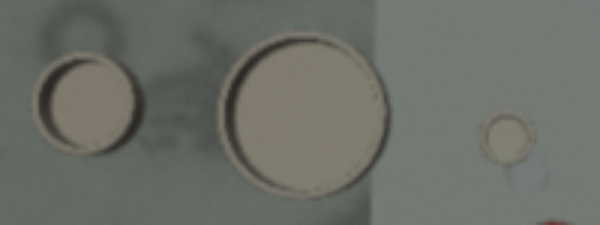

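Crop check: the white middle dish (left), large dish (centre) and small dish (right, with a smudge beside it) are clear. The handle bar runs from about (403,239) to (440,254), so the box yaw is about -0.39. Next I refine with the wrist camera from above.

Run:
```python
from h import *
for a in (np.pi/2,-np.pi/2,0,np.pi):
    for c in ((.517,.425,.2),(.510,.222,.2),(.493,.032,.2)):
        q=m.inverse_kinematics(np.array(c)+[.044*np.cos(a),.044*np.sin(a),0],down(a)); print(round(a,2),c[1],None if q is None else np.round(q,2))
m.move_ptp([.36,.222,.30],down(np.pi/2) if m.inverse_kinematics([.36,.222,.3],down(np.pi/2)) is not None else down(-np.pi/2))
for i,xy in enumerate([(.40,.425),(.40,.222),(.40,.032)]):
    m.move_ptp([*xy,.28],m.current_tcp_rot())
    k=m.get_calibration("wrist");p,d=m.grab_frame("wrist");cv2.imwrite(f"pics/w{i}.png",p[:,:,::-1])
    W=cloud(d,k);print("cam",(-k["R"].T@k["t"]).round(3),k["R"][2].round(2))
    for n,ar in DISH.items():
        try: print(i,n,rim(W,*ar,tol=.006))
        except Exception as e: print(i,n,"-")
print(m.current_time(),m.current_qpos())
```

```text
1.57 0.425 [ 0.67  0.65  1.25 -0.    1.24 -0.9 ]
1.57 0.222 [ 0.4   0.43  1.62 -0.    1.09 -1.17]
1.57 0.032 [ 0.06  0.3   1.81 -0.    1.03 -1.51]
-1.57 0.425 [ 0.56  0.55  1.43 -0.    1.17  2.13]
-1.57 0.222 [ 0.25  0.37  1.71 -0.    1.06  1.82]
-1.57 0.032 [-0.12  0.29  1.83 -0.    1.03  1.45]
0 0.425 [ 0.58  0.66  1.23 -0.    1.25  0.58]
0 0.222 [ 0.3   0.47  1.56 -0.    1.12  0.3 ]
0 0.032 [-0.03  0.36  1.72 -0.    1.06 -0.03]
3.14 0.425 [ 0.66  0.54  1.45 -0.    1.16 -2.48]
3.14 0.222 [ 0.35  0.33  1.77 -0.    1.04 -2.79]
3.14 0.032 None
cam [0.32  0.424 0.422] [ 0.31 -0.   -0.95]
0 large (array([0.50916795, 0.22196928]), 1312, np.float64(0.0577019405797128), np.float64(0.002156391204745788))
0 middle (array([0.51654481, 0.42484293]), 820, np.float64(0.047318010871896486), np.float64(0.0020560646634254164))
0 small (array([0.4916587 , 0.03283738]), 460, np.float64(0.03795593099721048), np.float64(0.0017701625491541864))
cam [0.32  0.223 0.422] [ 0.31  0.   -0.95]
1 large (array([0.50887396, 0.22042459]), 1513, np.float64(0.058086253740439873), np.float64(0.0021668658355247913))
1 middle (array([0.51679267, 0.42381663]), 833, np.float64(0.047542049713043814), np.float64(0.002027494265163261))
1 small (array([0.49164772, 0.03208649]), 406, np.float64(0.038286230988675195), np.float64(0.0017785504706153642))
cam [0.32  0.033 0.421] [ 0.31  0.   -0.95]
2 large (array([0.5095454 , 0.21891415]), 1331, np.float64(0.058029890368782915), np.float64(0.0021119234106655475))
2 middle (array([0.51710333, 0.42289042]), 981, np.float64(0.04766293919793767), np.float64(0.0020802179140366646))
2 small (array([0.49174053, 0.03107773]), 383, np.float64(0.03857280399867781), np.float64(0.001823253174781435))
6.325 [-3.38023831e-02  1.59749368e-02  1.93700673e+00  8.32949875e-04
  1.18773419e+00 -1.60419236e+00]
```

```bash
cat >> h.py <<'E'
A=np.pi/2; U=np.array([np.cos(A),np.sin(A)])
def pick(c,r,z,op,eff):
    p=np.array(c)+r*U; R=down(A)
    m.set_gripper(op); m.move_ptp([*p,z+.09],R); m.move_l([*p,z],max_speed=.08)
    m.set_gripper(0.,eff); print("width",m.current_grip_width(),"force",m.current_grip_force())
    m.move_l([*p,z+.03],max_speed=.05); m.move_l([*p,z+.12],max_speed=.12); print("held",m.current_grip_width(),m.current_force().round(2))
def place(c,r,z,dop=.09):
    "c target centre, z TCP height expected at contact; feel for the floor"
    p=np.array(c)+r*U
    m.move_l([*p,z+.11],max_speed=.12); m.move_l([*p,z+.012],max_speed=.07); m.dwell(.2)
    f0=m.current_force()[2]; h=z+.012
    while h>z-.004 and abs(m.current_force()[2]-f0)<5:
        h-=.001; m.move_l([*p,h],max_speed=.03)
    print("stop",h-z,m.current_force()[2]-f0)
    m.set_gripper(m.current_grip_width()+dop); m.dwell(.3); print("open",m.current_grip_width(),m.current_grip_force())
    m.move_l([*p,z+.12],max_speed=.1)
def look(xy,tag,dish):
    m.move_ptp([*xy,.28],down(A)); k=m.get_calibration("wrist");p,d=m.grab_frame("wrist");cv2.imwrite(f"pics/{tag}.png",p[:,:,::-1]); np.save(tag+".npy",d)
    W=cloud(d,k); return W
E
python3 - <<'E'
from h import *
pick((.5168,.424),.04375,.016,.45,70)
W=look((.40,.33),"held",0)
print(m.current_grip_width(),m.current_time())
E
```

```text
width 0.08402013776330348 force 65.06131442729384
held 0.08281735335462155 [ 0.45 -0.01 -2.99]
0.08398317565328713 12.8833
```

View pics/held.png

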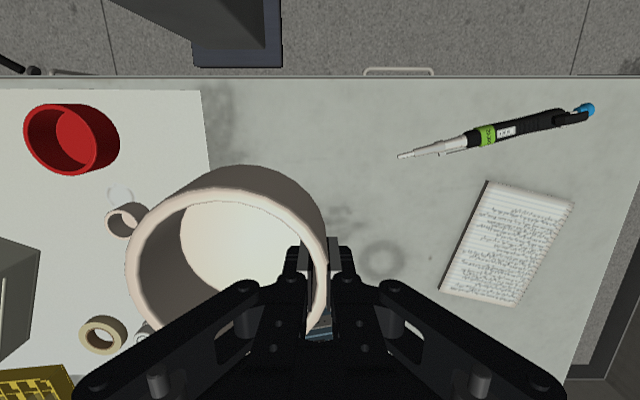

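The middle dish is held by its wall at about (325,270), hanging level. Now placing it.

Run:
```python
from h import *
L=np.array([.5092,.2205])
place(L-.008*U,.0445,.024)
W=look((.38,.222),"placed1",0)
print("large",rim(W,(.509,.22),.060,.156,.007,.006)); print("mid",rim(W,L-.008*U,.058,.096,.007,.006))
s=np.hypot(W[...,0]-L[0],W[...,1]-L[1]+.008)
for lo,hi in((0,.03),(.042,.047)): print(np.nanmedian(W[(s>lo)&(s<hi)][:,2]))
print(m.current_time())
```

```text
stop -6.938893903907228e-18 8.01584742343781
open 0.17234299509175915 0.0
large (array([0.51036924, 0.22106326]), 1494, np.float64(0.057537082111293186), np.float64(0.0155339816974038))
mid (array([0.50321107, 0.20216018]), 1265, np.float64(0.05729152065533117), np.float64(0.019797314273158294))
0.014404807369387047
0.054652601743986964
22.1417
```

View pics/placed1.png

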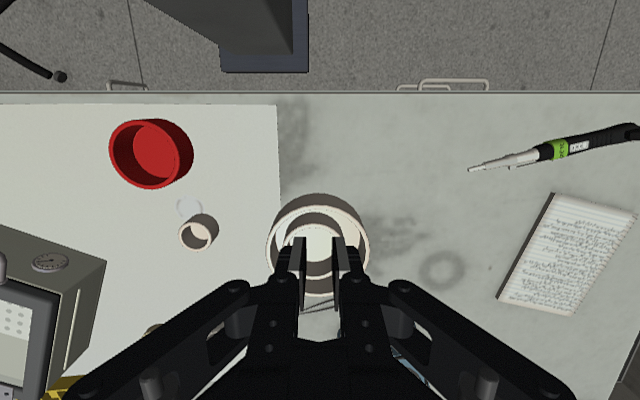

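The middle dish sits inside the large one, rim at (318,240), level. Next I locate its centre with a tight ring mask and take the small dish.

Run:
```python
from h import *
# ring fit from the saved frame, camera pose unchanged (arm has not moved)
W=cloud(np.load("placed1.npy"),m.get_calibration("wrist"))
c=np.array([.509,.2125])
for _ in range(4):
    s=np.hypot(W[...,0]-c[0],W[...,1]-c[1]); p=W[(s>.036)&(s<.053)&(abs(W[...,2]-.056)<.006)]
    f=least_squares(lambda q:np.hypot(p[:,0]-q[0],p[:,1]-q[1])-.0445,c,loss="soft_l1",f_scale=.002);c=f.x
print("mid",c,len(p),np.sqrt(np.mean(f.fun**2)))
if np.hypot(*(c-[.509,.2125]))>.008: raise SystemExit
pick((.4917,.032),.022,.014,.25,40)
np.save("mid.npy",c); w=m.current_grip_width(); print(m.current_time())
if not .04<w<.15: raise SystemExit("grasp?")
place(c-.008*U,.022,.030,.06)
m.move_ptp([.36,.215,.28],down(A));p,d=m.grab_frame("wrist");cv2.imwrite("pics/placed2.png",p[:,:,::-1])
p,d=m.grab_frame("top");print(m.current_time())
cv2.imwrite("pics/placed2t.png",cv2.resize(p[180:280,200:300,::-1],None,fx=5,fy=5))
```

```text
mid [0.50771268 0.21400735] 504 0.0020626707360268197
width 0.09736020250788935 force 38.71004771150183
held 0.09849182349935023 [-0.48  0.1  -1.44]
26.6167
stop -0.0010000000000000148 10.278812502426334
open 0.15685142957211975 0.0
36.025
```

View pics/placed2.png

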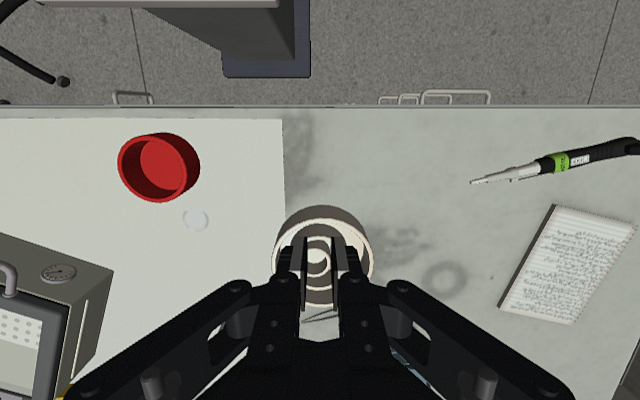

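The small dish is seated in the middle one (rims concentric at about (319,258)). Now I locate the handle from close by.

Run:
```python
from h import *
a=-.39; X=np.array([np.cos(a),np.sin(a)]);Y=np.array([-X[1],X[0]]); g=np.array([.466,-.244])
m.move_ptp([*(g-.08*Y),.26],down(a)); m.set_gripper(.4)
k=m.get_calibration("wrist");p,d=m.grab_frame("wrist");cv2.imwrite("pics/hand.png",p[:,:,::-1])
W=cloud(d,k); print(m.current_qpos().round(2),m.current_time())
kt=m.get_calibration("top");_,dt=m.grab_frame("top");Wt=cloud(dt,kt)
for W in (W,Wt):
    c,x,y=g.copy(),X,Y
    for _ in range(5):
        q=W[...,:2]-c; u=q@x; v=q@y
        s=(abs(u)<.013)&(abs(v)<.038)&(W[...,2]>.095)&(W[...,2]<.122); P=W[s]
        vx,vy,x0,y0=cv2.fitLine(P[:,:2].astype(np.float32),cv2.DIST_HUBER,0,.01,.01).ravel()
        y=np.array([vx,vy])*np.sign(vy); x=np.array([y[1],-y[0]]); c=c+x*(x@(np.array([x0,y0])-c))
    q=W[...,:2]-c; v=(q@y)[(abs(q@x)<.006)&(abs(q@y)<.08)&(W[...,2]>.095)&(W[...,2]<.122)]
    print("bar",c.round(4),"yaw",np.arctan2(x[1],x[0]).round(3),len(P),P[:,2].max(),np.median(P[:,2]),"ext",np.percentile(v,[1,99]).round(3))
    print("mid",(c+y*np.percentile(v,[1,99]).mean()).round(4))
    # lid frame edges, local
    q=W[...,:2]-c;L=(W[...,2]>.105)&(W[...,2]<.122)&((q@x)>.03)&((q@x)<.3)&(abs(q@y)<.16)
    print("lid local",np.nanpercentile((q@x)[L],[.5,99.5]).round(3),np.nanpercentile((q@y)[L],[.5,99.5]).round(3))
```

```text
[-0.72  0.3   1.65 -0.    1.19 -0.33] 38.35
bar [ 0.461  -0.2419] yaw -0.404 778 0.11261660186781657 0.11014125504361738 ext [-0.051  0.059]
mid [ 0.4625 -0.2384]
lid local [0.04  0.255] [-0.122  0.093]
bar [ 0.4615 -0.2421] yaw -0.399 107 0.11996310193185226 0.11145079439047194 ext [-0.051  0.058]
mid [ 0.4629 -0.2387]
lid local [0.041 0.255] [-0.124  0.129]
```

View pics/hand.png

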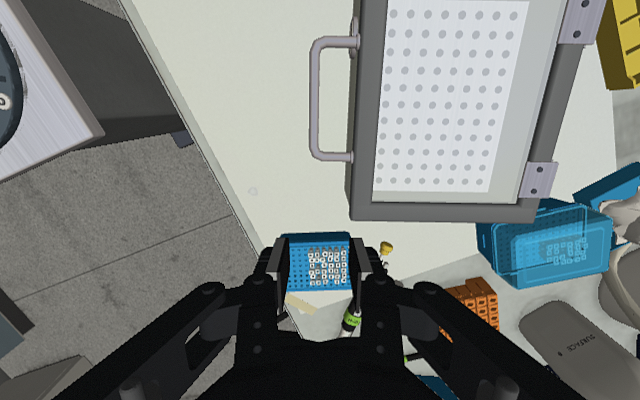

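The handle bar is clearly visible at about (317,98), and the wrist and top fits agree to 1 mm. Now grip it and lift along the hinge arc.

Run:
```python
from h import *
a=-.402; X=np.array([np.cos(a),np.sin(a)]); mid=np.array([.4627,-.2385]); hg=mid+.259*X; R=down(a)
def tcp(t):
    b=t+np.arctan2(.008,.259); r=np.hypot(.259,.008)
    return np.array([*(hg-r*np.cos(b)*X),.099+r*np.sin(b)-.019])
T=np.deg2rad(np.arange(6,61,6)); T=np.append(T,np.deg2rad(60.5))
print([m.inverse_kinematics(tcp(t),R) is not None for t in T])
m.set_gripper(.33); p=tcp(0)
m.move_ptp([*p[:2],.2],R); m.move_l(p,max_speed=.08); print(m.current_force().round(1))
m.set_gripper(0.,40); print("w",m.current_grip_width(),m.current_grip_force(),m.current_time())
for t in T:
    m.move_l(tcp(t),max_speed=.06); f=m.current_force(); print(np.rad2deg(t).round(),f.round(1),round(m.current_grip_width(),3))
    if np.linalg.norm(f)>40: print("high force"); break
m.dwell(.4); print(m.current_time(),m.current_grip_force(),m.current_ee_pos())
p,d=m.grab_frame("side");cv2.imwrite("pics/end.png",p[:,:,::-1])
k=m.get_calibration("top");p,d=m.grab_frame("top");W=cloud(d,k); q=W[...,:2]-hg
u=q@X;v=-q[...,0]*X[1]+q[...,1]*X[0]; s=(abs(abs(v)-.115)<.008)&(u<-.02)&(u>-.13)&(W[...,2]>.12)
if s.sum()>10: print(s.sum(),"lid slope deg",np.rad2deg(np.arctan(-np.polyfit(u[s],W[...,2][s],1)[0])))
```

```text
[True, True, True, True, True, True, True, True, True, True, True]
[ 0.3 -0.1 -0.2]
w 0.09731676664739103 39.0177583694458 40.9833
6.0 [-0.7 -1.5 -2.2] 0.095
12.0 [-4.9  0.3 -0.5] 0.1
18.0 [-6.9  1.3  0.7] 0.098
24.0 [-10.3   0.2   2.3] 0.097
30.0 [-12.3   3.    5.4] 0.095
36.0 [-17.1   2.8  10.3] 0.097
42.0 [-18.2   3.8  14. ] 0.098
48.0 [-14.8   3.1  15.7] 0.093
54.0 [-11.2   1.   13.1] 0.098
60.0 [-7.7  0.1 12.3] 0.102
60.0 [-7.2 -0.2 11.1] 0.098
47.6333 40.98738670349121 [ 0.59011879 -0.29324215  0.31215311]
147 lid slope deg 57.53016535459714
```

View pics/end.png

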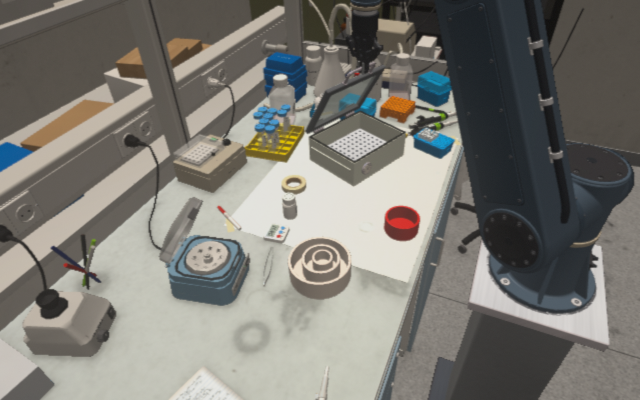

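The lid is held open at about 58–60° with its top edge at about (380,70). The three dishes are nested at (320,262) and the other items look unmoved, so I'm handing in.

```bash
python3 -c "
from bench import manip as m
print(m.current_joint_vel(),m.current_time()); print(m.sign_off())"
```

```text
[-0.00047875 -0.00133463  0.00155312  0.00036581 -0.00014099  0.00055234] 47.7333
the job is handed in; nothing more can be done
None
```

The three dishes are nested upright in the large dish where it stood, and the gripper is holding the box lid open at about 58–60 degrees; I handed the job in at 47.7 s of the 72 s allowed.

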